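# Pry open the reader's battery cover

### The arm

A 6-joint arm with a two-finger parallel gripper is mounted at the origin on the work surface. World frame = base frame: x ahead of the robot, y to its left, z up, the work surface at z = 0. Lengths are in m, angles in degrees, forces in N, time in s.
With the tool pointing down it reaches from about 0.425 to 0.95 m from the base axis. Payload 14.7 kg.
Tool frame: the origin (TCP) lies midway between the tips of the shut fingers; the grasp point (between the pads) lies 19 mm behind it; x points along the fingers, y is the direction in which the jaws open and shut, and the axes are right-handed (so a half turn about x gives the same grasp; the last joint's range is limited). The gripper opens to 85 mm and grips with 20 to 120 N. Pads are 22 mm wide; open, the fingers measure 114 mm over their backs; the gripper's body (76 mm by 85 mm) begins 54 mm behind the grasp point. The pads swing forward as they close: fully open they stand 13 mm farther back than shut.
Start: joints at [60.928, 27.513, 91.461, -0, 61.026, -2.67], TCP at [0.289, 0.582, 0.231] pointing down, gripper open.
Joint ranges: [-157.49, 157.49], [-46.99, 117.5], [13.45, 153.17], [-89.5, 269.5], [5.16, 153.95], [-167.48, 167.48]. Speed limits (degrees/s): [108.29, 108.29, 136.94, 172.46, 172.46, 172.46].

### API

Orientations are given as a 3x3 rotation matrix whose columns are the frame's x, y, z axes.
In Python, from station import * gives the robot as it stands. Calls block until the motion is done:
- move_ptp(position, orientation): joint-space move of the TCP to a pose.
- move_straight(position, orientation=None, v=0.15, guard=None): straight line of the TCP; orientation=None keeps the orientation; v is the mean speed in m/s. With guard (N) it stops when the force on the tool has changed by that much, and returns True; else False.
- move_j(angles): joint-space move.
- grip(opening, newtons=None): opening from 0.0 (shut) to 1.0 (fully open); newtons is the grip in N (None keeps the last); returns when the fingers have stopped.
- pause(seconds).
- ik(position, orientation): joint angles nearest the present ones, or None.
- read_state(): the state.
- read_camera(name): name is "side" or "top"; returns (picture, depth): 400x640x3 uint8, red, green, blue; 400x640 float32, m along the optical axis (not along the pixel's ray), 0 where there is no reading.
- camera_model(name): a dict with "fx", "fy", "cx", "cy" (pixels), "R" (3x3) and "t" (3): a world point X has camera coordinates R X + t. Camera axes: x right, y down, z forward; pixel columns grow to the right and rows downward; lengths in m; the calibration is good to about 2 mm. A picture is of the moment at which its call begins. camera_model takes no time and is no camera call.
A pose or a line that the arm cannot do raises IKError and nothing moves.
- close_job(): hands the job in, once; it reports no verdict.
The state is a dict: "t": time; "joint_positions": joint angles; "qd": joint speeds; "effort": joint torques, N m; "tcp_pos": TCP position; "tcp_rot": TCP orientation; "wrist_force": force on the tool from outside, world axes, zero at the start; "moment": the same for the moment, N m; "finger_gap": opening from 0.0 (shut) to 1.0 (fully open).
Only numpy, scipy, OpenCV 4.12 (cv2) and the standard library are available. Lean on these libraries where they do the work, as an engineer would, in place of code of your own. Each camera call takes 0.05 s, during which the arm holds its last target.

### The job

The cells of the blue desktop reader are due for a change: with the flat orange-handled lever in the notch, pry the snapped-on grey battery cover loose at the notch end (do not touch the cover with the gripper while it is still snapped down). Then lay the lever back flat on the green mat and, with the gripper, lift the loosened cover off and lay it gently, flat, in the metal tray. Leave the small vials standing where they are.

Things in the scene. Friction and masses are not known exactly. Their poses are not given: they have to be found in the camera images.
- reader: Blue desktop instrument, fixed: 180 mm (x) x 150 mm (y), top at 90 mm, white screen console (x over 12 mm) up to 104 mm; origin at the centre of its underside; the notch is in its -x end, which is turned away from the robot. A hidden spring catch holds the cover; it lets go when the notch end has risen some 5 mm (about 20 N at the tip). That end then hops up and stays about 8 mm up, the cover tilted and loose, far end down.
- ledge (a point): Outer edge of the notch's black ledge, middle of the reader's -x end, 84 mm above the bench; x level into the reader (roughly towards the robot), y along that end, z up. Notch 24 mm wide (y); ledge 6 mm deep, open above; there the cover's edge begins, underside 6 mm above the ledge. A tip goes in level under the cover to a hard stop at x = 27 mm. The face below is plain: this edge is the fulcrum, tip in, handle down.
- cover_notch (a point): Middle of the cover's underside edge in the notch, carried by the cover, axes as cover_mid. Snapped down it lies 6 mm in from (x) and 6 mm above the ledge point; loosened, about 14 mm above it. Pushed down hard, a loosened cover would snap in again.
- cover_mid (a point): Centre of the grey cover's plate, 70 (x) x 54 (y) x 6 mm, 45 g, lying on the reader's top (90 to 96 mm above the bench), a 24 x 6 mm notch in its -x edge; x from notch to far end, z up. Two rails at y = +-19 mm reach 12 mm down into the bay, so lying flat its centre is 15 mm above the tray floor. Once loose, it can be gripped by its long sides and lifted straight up.
- lever_grip (a point): The pry lever, at the place to grip it: on the axis of its orange handle, half-way up, 30 mm behind the handle's front end. The handle is 100 mm long (x -70 to +30 mm from this point), 16 mm wide (y), 14 mm high (z); x points along the lever to the tip, z up. It lies on the mat, so this point is 10 mm above the bench. About 70 g.
- lever_tip (a point): Middle of the front edge of the lever's flat steel blade, 90 mm ahead of lever_grip on the same axis; the blade is 14 mm wide (y), 2.5 mm thick (z), 60 mm long beyond the handle, straight. Axes as lever_grip.
- mat: Green mat, 220 x 130 x 3 mm, fixed; origin at the centre of its underside on the bench, x along its length.
- tray: Open metal tray, 200 mm (x) x 170 mm (y), 22 mm high, walls and floor 4 to 5 mm, fixed; origin at the centre of its underside on the bench.
- vial_a: Small amber vial with red cap, 22 mm across, 42 mm high, standing on the corner of the mat nearer the robot; origin at the centre of its underside. Not to be disturbed.
- vial_b: The same with blue cap, standing on the bench beside the reader (its +y side). Not to be disturbed.
- vial_c: The same with green cap, on the bench at the other (-y) side of the reader. Not to be disturbed.

How it is judged:
By the outcome, as a careful person would: the job done as asked, in the order asked, and still so for the second after the job is handed in, with the robot touching nothing.
It also fails if it takes over 67 s, if anything falls off the work surface, if the arm or the gripper's body presses on something with over 40 N, if the wrist force passes 120 N, or if a joint passes its speed limit or range.

## Working session

There is one attempt and no reset: what is moved stays moved. The work goes in short steps, each a Python script; the robot and the scene stay as the last script left them, time stands still between calls to the robot, and variables do not carry over. Pictures are saved under pics/ and viewed, and the job is handed in when it is done.

```bash
ls; mkdir -p pics
python3 - <<'E'
from station import *
import cv2,numpy as np
for n in("side","top"):
    p,d=read_camera(n); cv2.imwrite(f"pics/{n}0.png",p[:,:,::-1]); np.savez(f"{n}0.npz",p=p,d=d)
    m=camera_model(n); print(n,m["fx"],m["cx"],m["cy"],np.round(m["R"],3).tolist(),m["t"], -m["R"].T@m["t"] if hasattr(m["R"],'T') else '')
s=read_state(); print(s)
E
```

```text
pics
side 448.5983498670414 321.13267585466036 205.8709455004049 [[0.922, -0.388, -0.014], [-0.21, -0.47, -0.857], [0.326, 0.793, -0.515]] [-0.43699759  0.20938046  0.91877314] [ 0.14757802 -0.79962282  0.64635534]
top 361.1557604377792 319.23733460769375 196.63191733753726 [[0.007, -1.0, 0.01], [-0.989, -0.009, -0.149], [0.15, -0.009, -0.989]] [0.01130083 0.5092898  1.1267991 ] [0.33494485 0.0253264  1.19010527]
{'t': 0.1, 'joint_positions': array([ 6.09283968e+01,  2.75466157e+01,  9.14913746e+01, -2.81141008e-03,
        6.10264432e+01, -2.66865116e+00]), 'qd': array([-0.06243635, -0.10971654, -0.13241551, -0.06715308, -0.09572554,
        0.01381711]), 'effort': array([ 8.69478336e-04, -9.52259088e+01, -4.31037891e+01, -1.16410051e-04,
        4.96911613e-03, -2.00816989e-04]), 'tcp_pos': array([0.28883757, 0.58186985, 0.23072453]), 'tcp_rot': array([[-5.08914887e-04,  4.44659730e-01,  8.95699428e-01],
       [-1.00375214e-03,  8.95698866e-01, -4.44660021e-01],
       [-9.99999367e-01, -1.12535432e-03, -9.50633197e-06]]), 'wrist_force': array([-0.20252287,  0.1396618 , -0.41462572]), 'moment': array([ 0.0330392 , -0.00811811, -0.0346782 ]), 'finger_gap': 1.0014161206377086}
```

View pics/side0.png

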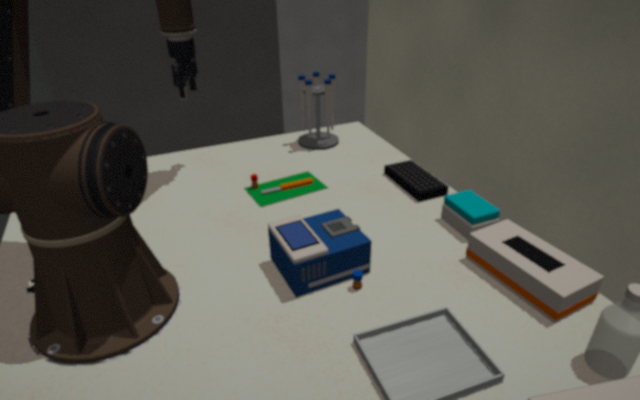

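View pics/top0.png

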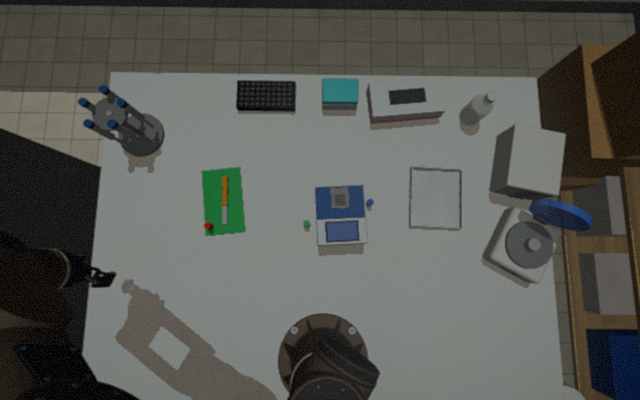

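Run:
```python
import cv2,numpy as np
s=np.load("side0.npz");t=np.load("top0.npz")
def c(n,a,x0,x1,y0,y1,f):
    im=a["p"][y0:y1,x0:x1,::-1].astype(float)*1.5
    cv2.imwrite(f"pics/{n}.png",cv2.resize(np.clip(im,0,255).astype(np.uint8),None,fx=f,fy=f,interpolation=cv2.INTER_CUBIC))
c("s_reader",s,250,390,200,300,5.5)
c("s_lever",s,230,340,160,215,7)
c("t_reader",t,290,390,170,255,7)
c("t_lever",t,190,260,155,245,6)
```

```text
(no output)
```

View pics/s_reader.png

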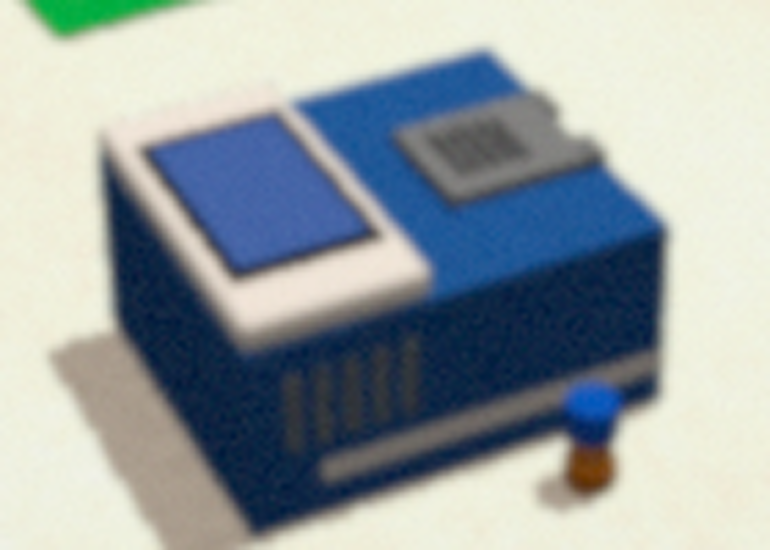

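View pics/s_lever.png

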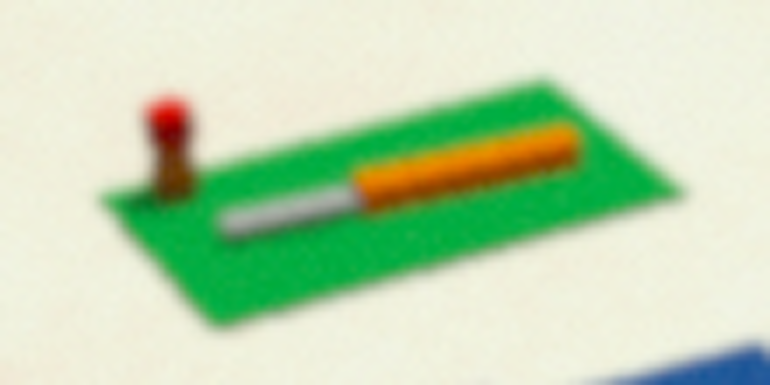

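View pics/t_reader.png

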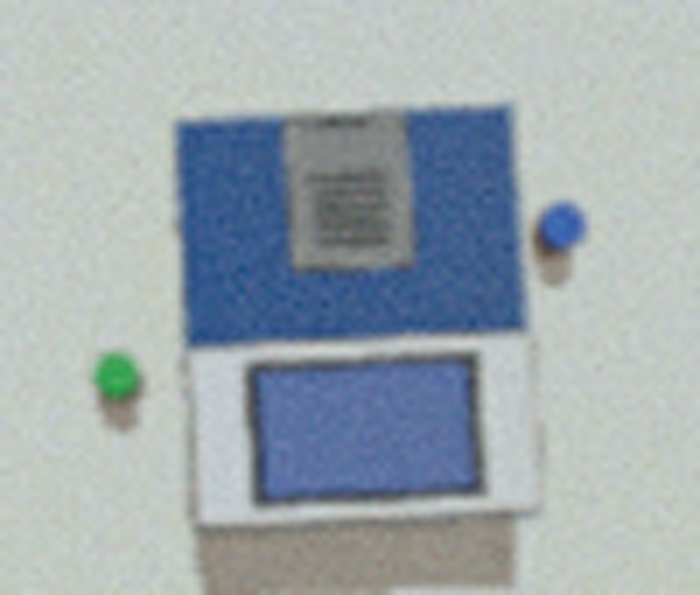

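View pics/t_lever.png

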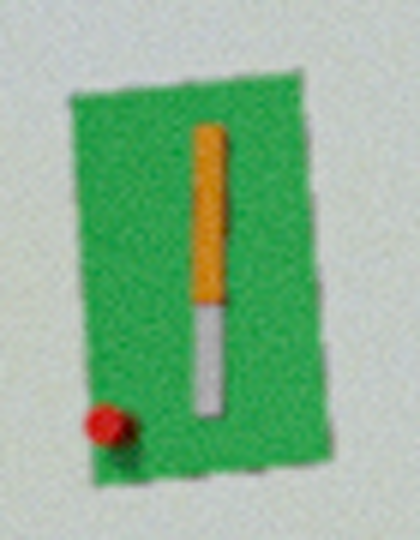

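```bash
cat > fit.py <<'E'
import numpy as np
from scipy.optimize import least_squares
from station import camera_model
CM={n:camera_model(n) for n in("side","top")}
def proj(n,X):
    m=CM[n];c=np.asarray(m["R"])@np.asarray(X).T+np.asarray(m["t"])[:,None]
    return np.c_[m["fx"]*c[0]/c[2]+m["cx"],m["fy"]*c[1]/c[2]+m["cy"]]
def px(u,v,off,f): return ((u+.5)/f-.5+off[0],(v+.5)/f-.5+off[1])
def world(p,L):
    L=np.asarray(L,float);a=p[2];R=np.array([[np.cos(a),-np.sin(a)],[np.sin(a),np.cos(a)]])
    return np.c_[L[:,:2]@R.T+p[:2],L[:,2]]
def fit(obs,p0,name):  # obs list of (cam,localxyz,pix)
    def solve(o):
        def f(p):
            r=[]
            for n in("side","top"):
                s=[q for q in o if q[0]==n]
                if s: r.append((proj(n,world(p,[q[1] for q in s]))-np.array([q[2] for q in s])).ravel())
            return np.concatenate(r)
        return least_squares(f,p0,loss="soft_l1",x_scale=[.1,.1,.1]),f
    for sel in (("side",),("top",),("side","top")):
        o=[q for q in obs if q[0] in sel]
        if len(o)<2: continue
        r,f=solve(o);print(name,sel,np.round(r.x[:2]*1e3,1),np.round(np.degrees(r.x[2]),2),"res",np.round(f(r.x),1).tolist())
    return r.x
E
cat > m0.py <<'E'
from fit import *
m=lambda *a:np.array(a)/1e3
T=lambda u,v:px(u,v,(290,170),7);S=lambda u,v:px(u,v,(250,200),5.5)
rd=[("top",m(-90,-75,90),T(178,121)),("top",m(-90,75,90),T(513,106)),("top",m(90,-75,104),T(197,526)),("top",m(90,75,104),T(540,512)),
("side",m(-90,75,90),S(664,230)),("side",m(-90,-75,90),S(487,50)),("side",m(90,-75,104),S(103,130)),("side",m(90,75,104),S(243,342)),("side",m(90,75,0),S(256,532)),("side",m(-90,75,0),S(660,400))]
r=fit(rd,[.55,0,np.pi-.05],"reader")
cv=[("top",m(35,-27,96),T(293,268)),("top",m(35,27,96),T(411,267)),("top",m(-35,-27,96),T(284,115)),("top",m(-35,27,96),T(407,108)),
("side",m(35,27,96),S(460,194)),("side",m(35,-27,96),S(394,130)),("side",m(-35,27,96),S(603,153)),("side",m(-35,-27,96),S(540,92))]
c=fit(cv,r-[-.055,0,0],"cover")
print("cover in reader", world(r,[[-.055,0,0]])*1e3, c*1e3)
T=lambda u,v:px(u,v,(190,155),6);S=lambda u,v:px(u,v,(230,160),7)
lv=[("top",m(-70,-8,17),T(193,125)),("top",m(-70,8,17),T(225,125)),("top",m(30,-8,17),T(193,303)),("top",m(30,8,17),T(225,303)),("top",m(90,-7,11),T(196,416)),("top",m(90,7,11),T(224,416)),
("side",m(90,0,10),S(222,228)),("side",m(-70,-8,17),S(560,124)),("side",m(-70,8,17),S(580,137)),("side",m(30,-8,17),S(355,171)),("side",m(30,8,17),S(374,187)),("side",m(30,8,3),S(374,212))]
l=fit(lv,[.6,.3,np.pi],"lever")
mt=[("top",m(-110,-65,3),T(72,97)),("top",m(-110,65,3),T(301,72)),("top",m(110,-65,3),T(96,486)),("top",m(110,65,3),T(332,462)),
("side",m(-110,-65,3),S(546,80)),("side",m(-110,65,3),S(688,193)),("side",m(110,-65,3),S(102,200)),("side",m(110,65,3),S(217,327))]
mm=fit(mt,[.6,.3,np.pi],"mat")
np.savez("poses.npz",r=r,c=c,l=l,mat=mm)
E
python3 m0.py
```

```text
reader ('side',) [447.3 -50.1] 183.77 res [1.3, -0.7, -0.1, -0.4, -1.6, -0.6, -0.0, -2.1, -0.1, 3.1, 0.3, 1.4]
reader ('top',) [446.9 -49.4] 182.87 res [-0.3, -0.4, 0.2, -0.2, -0.5, 0.3, 0.6, 0.2]
reader ('side', 'top') [447.4 -49.8] 183.44 res [1.2, -0.6, 0.2, -0.4, -1.5, -0.8, -0.3, -2.3, -0.4, 2.9, 0.2, 1.5, -0.4, -0.3, 0.0, -0.6, -0.1, 0.4, 1.0, -0.3]
cover ('side',) [502.8 -46.1] 184.51 res [-0.8, 0.8, -0.3, 0.3, 1.1, -0.4, 0.2, -0.8]
cover ('top',) [501.1 -45.9] 182.34 res [-0.4, 0.4, 0.4, -0.1, 0.0, -0.4, -0.0, 0.1]
cover ('side', 'top') [501.8 -46.1] 183.12 res [-1.6, 0.7, -0.6, 0.1, 0.7, -0.1, 0.3, -0.6, -0.2, 0.2, 0.6, -0.4, -0.1, -0.5, -0.1, -0.3]
cover in reader [[502.25438375 -46.4596114    0.        ]] [ 501.83223711  -46.09807243 3195.99191562]
lever ('side',) [513.5 330.2] 184.32 res [0.9, -0.1, 0.7, -0.6, 0.2, -0.3, -0.2, 0.1, -0.9, 0.1, -0.6, 0.7]
lever ('top',) [511.  326.2] 182.33 res [0.3, -0.0, -0.2, -0.2, 0.1, 0.3, -0.3, 0.1, 0.2, -0.0, -0.1, -0.2]
lever ('side', 'top') [511.8 327. ] 182.8 res [0.4, 0.2, 0.9, 0.2, 0.2, 0.5, -0.5, 0.6, -1.2, 0.6, -1.0, 1.2, -0.1, -0.2, -0.6, -0.4, -0.1, 0.1, -0.5, -0.1, 0.2, -0.3, -0.1, -0.4]
mat ('side',) [499.7 334.1] 187.15 res [0.1, -0.4, 0.6, -0.0, -0.8, -0.4, -0.0, 0.5]
mat ('top',) [498.2 333.7] 186.66 res [-0.3, -0.3, 0.3, -0.2, -0.2, 0.4, 0.3, 0.1]
mat ('side', 'top') [498.9 333.7] 186.85 res [0.1, -0.3, 0.4, 0.2, -1.0, -0.4, -0.4, 0.6, -0.4, -0.5, 0.2, -0.5, -0.1, 0.3, 0.4, -0.2]
```

Run:
```python
import cv2,numpy as np
s=np.load("side0.npz");t=np.load("top0.npz")
def c(n,a,x0,x1,y0,y1,f):
    im=a["p"][y0:y1,x0:x1,::-1].astype(float)*1.5
    cv2.imwrite(f"pics/{n}.png",cv2.resize(np.clip(im,0,255).astype(np.uint8),None,fx=f,fy=f,interpolation=cv2.INTER_CUBIC))
c("s_tray",s,345,510,300,400,4.5)
c("t_tray",t,400,475,155,240,6)
```

```text
(no output)
```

View pics/s_tray.png

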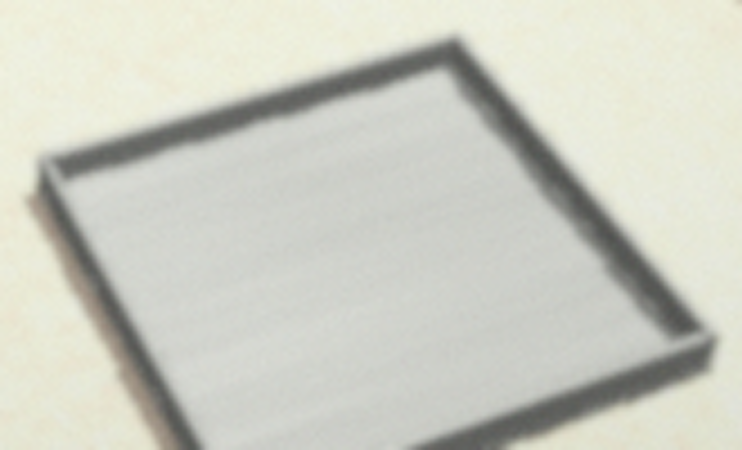

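View pics/t_tray.png

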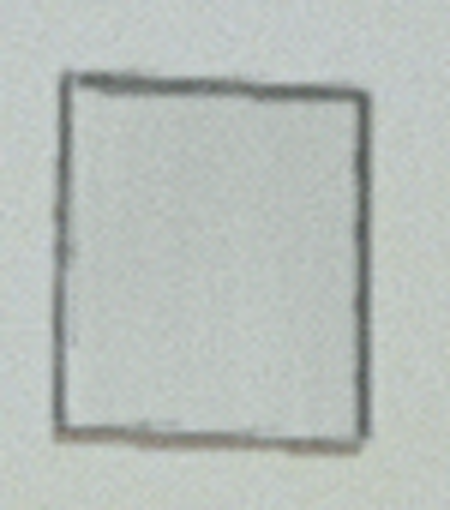

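```bash
cat > h.py <<'E'
import numpy as np
from scipy.spatial.transform import Rotation as Ro
M=np.array([[0,0,-1],[0,-1,0],[-1,0,0.]])
def frame(yaw,tilt=0):   # deg; x heading at yaw, tilt = nose up
    return (Ro.from_euler('z',yaw,degrees=True)*Ro.from_euler('y',-tilt,degrees=True)).as_matrix()
def tool(yaw,tilt=0): return frame(yaw,tilt)@M
K=0.005
RY=182.9; LEDGE=np.array([0.5372,-0.0452,0.084]) # refined below
LV=np.array([0.5118,0.3268]);LY=182.6
def pry(s,tilt,bottom=0.0,dgrip=0.090,dy=0.0):
    """TCP pose: blade bottom a height 'bottom' over the ledge edge, tip s past the edge, lever nose up by tilt"""
    F=frame(RY,tilt)
    tip=LEDGE+F[:,0]*s+F[:,2]*(0.00125+bottom)+F[:,1]*dy
    return tip-F[:,0]*dgrip-F[:,2]*K, F@M
E
python3 - <<'E'
from h import *; from station import *; from fit import fit,px
r=[.4473,-.0496];a=np.radians(RY)
print("ledge",r[0]-.09*np.cos(a),r[1]-.09*np.sin(a))
m=lambda *a:np.array(a)/1e3
T=lambda u,v:px(u,v,(400,155),6);S=lambda u,v:px(u,v,(345,300),4.5)
tr=[("top",m(100,85,22),T(64,73)),("top",m(100,-85,22),T(370,92)),("top",m(-100,85,22),T(56,436)),("top",m(-100,-85,22),T(363,444)),
("side",m(100,85,22),S(456,38)),("side",m(-100,85,22),S(42,158)),("side",m(100,-85,22),S(716,340))]
print(fit(tr,[.5,-.35,0],"tray"))
R=tool(LY)
for p in((*LV,.12),(*LV,.005)): print(ik(p,R))
for s,t in((-.03,0),(.027,0),(.025,10),(.025,20),(.025,25)):
    p,R=pry(s,t); print(s,t,np.round(p,4),ik(p,R))
E
```

```text
ledge 0.5371847421465767 -0.045046635393095814
tray ('side',) [ 512.6 -371.8] -2.86 res [0.2, -0.9, -2.0, -0.1, 0.8, 0.3]
tray ('top',) [ 510.9 -365.1] -2.95 res [-0.3, -0.2, -0.2, -0.3, -0.3, -0.5, 1.0, 1.3]
tray ('side', 'top') [ 512.5 -369.9] -3.11 res [-0.2, -1.4, -2.4, -1.0, -0.1, -0.3, 1.2, -0.7, 1.3, -0.6, 1.1, -1.0, 2.3, 0.9]
[ 0.5124652  -0.36992999 -0.05426516]
[ 2.96993418e+01  3.14894935e+01  1.02984940e+02 -2.54444375e-14
  4.55255665e+01 -6.29006582e+01]
[ 2.96993418e+01  4.10426737e+01  1.06029176e+02 -2.54444375e-14
  3.29281499e+01 -6.29006582e+01]
-0.03 0 [ 0.657  -0.0391  0.0802] [-6.04657146e+00  3.77780998e+01  9.71871403e+01 -2.54444375e-14
  4.50347598e+01 -9.89465715e+01]
0.027 0 [ 0.6001 -0.042   0.0802] [-6.89160083e+00  3.42598448e+01  1.05146237e+02 -2.54444375e-14
  4.05939184e+01 -9.97916008e+01]
0.025 10 [ 0.6005 -0.042   0.069 ] [ -5.94069113  39.53398756  96.51271339  -1.89396435  53.85176475
 -97.59098541]
0.025 20 [ 0.5969 -0.0422  0.0582] [ -5.22278743  45.26508325  88.28937228  -3.02552397  66.29002265
 -96.42135588]
0.025 25 [ 0.5945 -0.0423  0.0531] [ -4.9266638   48.28215199  84.25179524  -3.46353492  72.29165545
 -96.04655717]
```

```bash
cat > look.py <<'E'
import cv2,numpy as np
from station import *
def look(name,tag,x0,x1,y0,y1,f,g=1.5):
    p,d=read_camera(name);np.savez(f"{name}_{tag}.npz",p=p,d=d)
    im=np.clip(p[y0:y1,x0:x1,::-1].astype(float)*g,0,255).astype(np.uint8)
    cv2.imwrite(f"pics/{name}_{tag}.png",cv2.resize(im,None,fx=f,fy=f,interpolation=cv2.INTER_CUBIC))
def st(msg=""):
    s=read_state();print(msg,"t",round(s["t"],2),"p",np.round(s["tcp_pos"]*1e3,1),"F",np.round(s["wrist_force"],1),"M",np.round(s["moment"],2),"gap",round(s["finger_gap"],3))
E
python3 - <<'E'
from h import *; from look import *
R=tool(LY)
grip(.5,60)
move_ptp((*LV,.10),R); st()
print(move_straight((*LV,.03),v=.15)); 
print(move_straight((*LV,.005),v=.04,guard=10)); st("down")
look("side","g1",230,340,130,215,6); look("top","g1",180,270,150,245,6)
E
```

```text
t 1.95 p [511.8 327.6 100.4] F [-0.  -0.8  0.2] M [-0.    0.01 -0.04] gap 0.501
False
False
down t 3.34 p [511.8 326.8   5. ] F [ 0.2 -0.1  0.4] M [ 0.02  0.   -0.03] gap 0.5
```

View pics/side_g1.png

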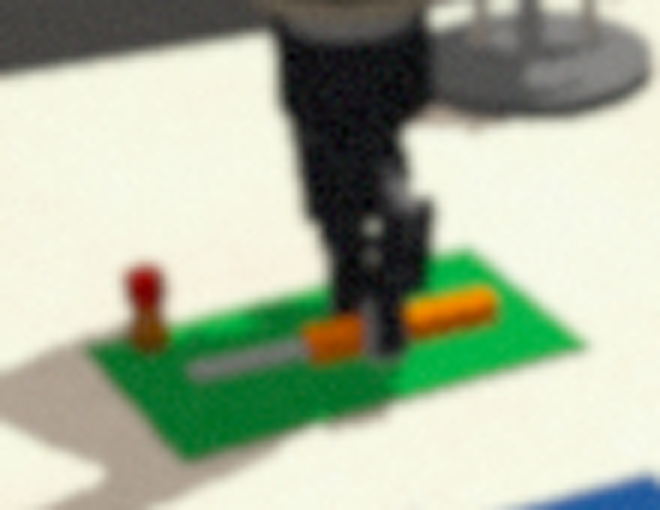

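View pics/top_g1.png

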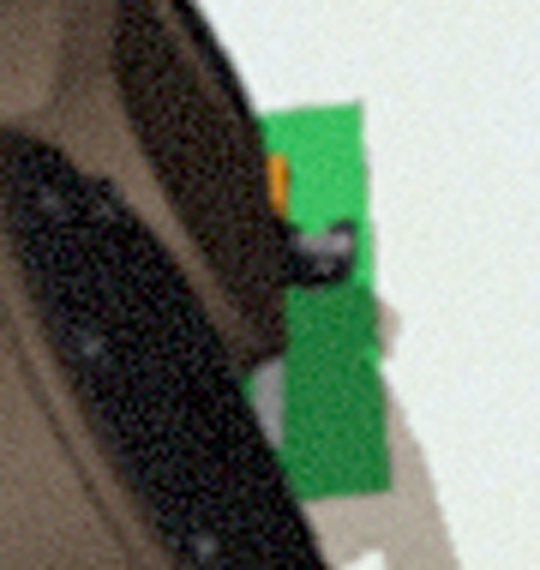

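The side view shows the fingers straddling the orange handle at about (293,187). The red-cap vial at (254,180) is clear of them. Next I'll grip, lift and carry the lever to the notch.

Run:
```python
from h import *; from look import *
grip(0.0,110); st("grip")
s0=read_state()["tcp_pos"]
move_straight((LV[0],LV[1],.16),v=.15); st("lift")
p,R=pry(-.045,0,.00175); q=p.copy();q[2]=.16
move_ptp(q,R); st()
move_straight(p,v=.12); st()
look("side","a1",260,400,160,270,5.5); look("top","a1",290,390,150,255,5.5)
```

```text
grip t 3.83 p [512.  326.9   5.6] F [-1.3 -1.   9.2] M [-0.19  0.31 -0.06] gap 0.146
lift t 5.01 p [511.3 326.5 159.1] F [-0.3  0.2 -0.9] M [-0.02  0.   -0.06] gap 0.15
 t 6.49 p [671.9 -37.1 159.9] F [-0.   0.1 -1.3] M [ 0.02 -0.03  0.02] gap 0.153
 t 7.29 p [672.5 -38.3  82.6] F [-0.3 -0.4 -1. ] M [-0.02  0.    0.01] gap 0.15
```

View pics/side_a1.png

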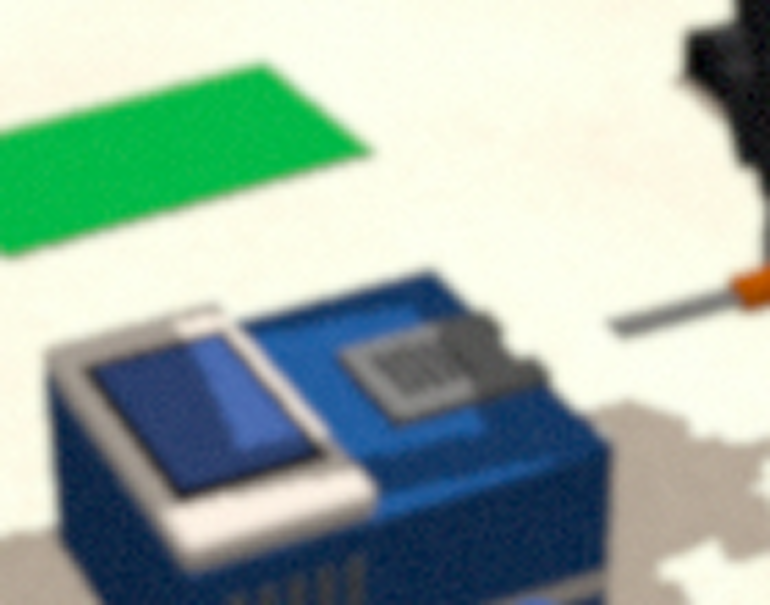

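View pics/top_a1.png

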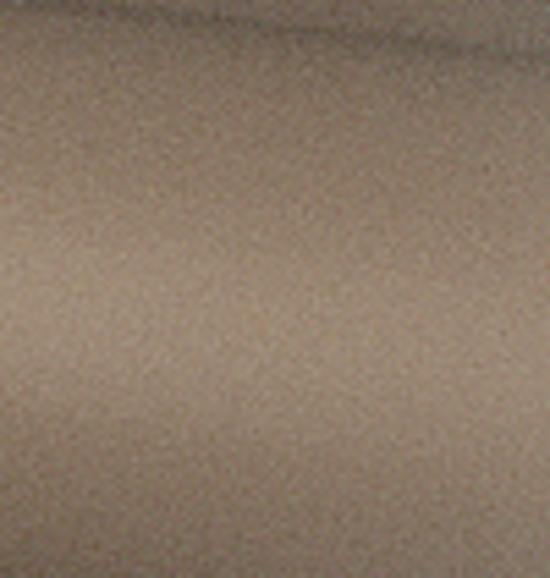

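```bash
cat > ov.py <<'E'
import cv2,sys
from h import *; from fit import proj,CM
def overlay(tag,pts,x0,x1,y0,y1,f,g=1.6):
    p=np.load(f"side_{tag}.npz")["p"]
    im=cv2.resize(np.clip(p[y0:y1,x0:x1,::-1].astype(float)*g,0,255).astype(np.uint8),None,fx=f,fy=f,interpolation=cv2.INTER_CUBIC)
    for q in proj("side",np.array(pts)):
        u,v=(q-[x0,y0]+.5)*f-.5
        cv2.circle(im,(int(round(u)),int(round(v))),2,(0,0,255),-1)
    cv2.imwrite(f"pics/ov_{tag}.png",im)
E
cat > t.py <<'E'
from ov import *
import sys
F=frame(RY)
C=LEDGE+F[:,0]*.035; C[2]=.096
pts=[C+F@np.array([x,y,0])/1e3 for x,y in((-35,-27),(-35,27),(35,-27),(35,27),(-35,-12),(-35,12),(-29,-12),(-29,12))]
for y in (-75,75): q=LEDGE+F@np.array([0,y,0])/1e3; q[2]=.09; pts.append(q)
q=LEDGE+F[:,0]*-.045; q[2]=.0825+.0044
for y in(-7,7): pts.append(q+F@np.array([0,y,0])/1e3)
for y in(-8,8): pts.append(q+F@np.array([-60,y,7])/1e3)
overlay("a1",pts,310,410,190,270,8)
E
python3 t.py
```

```text
(no output)
```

View pics/ov_a1.png

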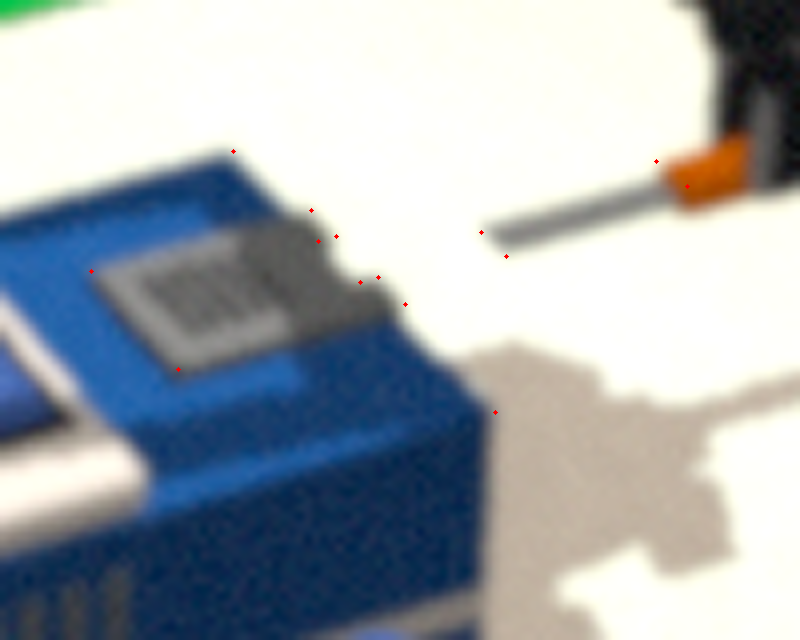

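```bash
sed -i 's/^K=.*/K=0.0044/' h.py
python3 - <<'E'
from h import *; from look import *
b=.00175; dy=.0007
p,R=pry(-.004,0,b,dy=dy); print(move_straight(p,R,v=.1)); st()
p,R=pry(.034,0,b,dy=dy); print(p,move_straight(p,R,v=.03,guard=6)); st("ins")
pause(.2);st()
look("side","i1",260,400,160,270,5.5)
E
cat > t.py <<'E'
from ov import *
overlay("i1",[LEDGE],310,410,190,270,8)
E
python3 t.py
```

```text
False
 t 7.95 p [631.9 -41.2  83.1] F [0.7 0.5 0.3] M [ 0.02 -0.06  0.05] gap 0.145
[ 0.5931637 -0.0430659  0.0826   ] True
ins t 8.87 p [602.6 -42.7  82.8] F [ 3.5 -0.8 -0.6] M [-0.04 -0.5   0.03] gap 0.148
 t 9.07 p [602.6 -42.7  82.4] F [ 4.5 -1.  -0.3] M [-0.09 -0.69  0.01] gap 0.148
```

View pics/ov_i1.png

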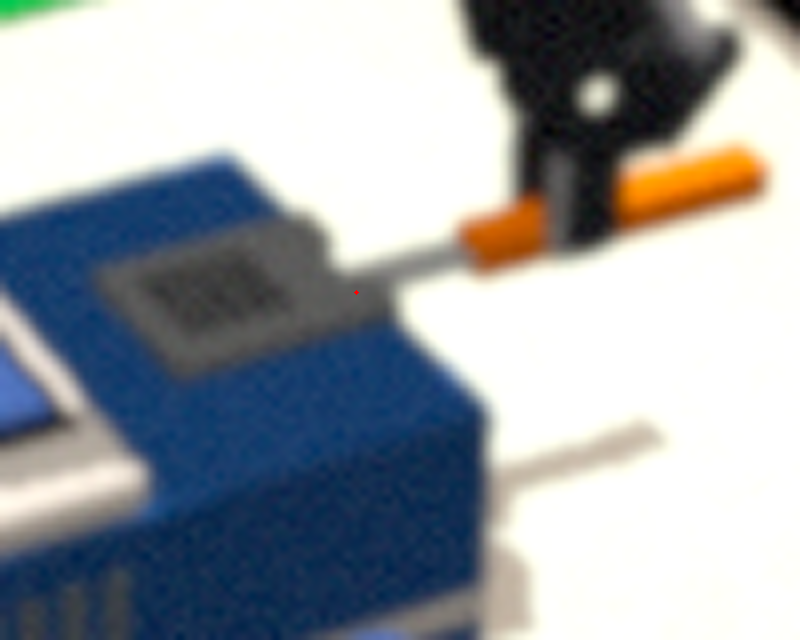

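```bash
sed -i 's/^RY=182.9.*/RY=182.9; LEDGE=np.array([0.5396,-0.0452,0.084])/' h.py
python3 - <<'E'
from h import *; from look import *
dy=.0007
p,R=pry(.0255,0,.00175,dy=dy); move_straight(p,R,v=.03); st("off")
p,R=pry(.0255,0,.0,dy=dy); print(move_straight(p,R,v=.02,guard=8)); st("ledge")
for t in (3,6,9):
    p,R=pry(.0255,t,0,dy=dy); g=move_straight(p,R,v=.03); st(f"{t} {g}")
look("side","p1",310,410,190,270,8)
E
```

```text
off t 9.37 p [603.5 -42.5  82.3] F [ 0.3  0.8 -0.4] M [-0.02 -0.03  0.04] gap 0.148
False
ledge t 9.62 p [603.7 -42.6  80.6] F [-0.5  0.   0.1] M [ 0.02  0.1  -0.01] gap 0.146
3 False t 9.88 p [604.2 -42.6  77.2] F [ 0.5 -0.2 -0.5] M [-0.05 -0.08  0.05] gap 0.145
6 False t 10.15 p [603.5 -42.6  73.9] F [-1.1 -0.4 -0.5] M [-0.02 -0.06  0.03] gap 0.149
9 False t 10.42 p [602.9 -42.6  70.6] F [ 0.4  0.6 -0.9] M [ 0.05 -0.12  0.07] gap 0.146
```

View pics/side_p1.png

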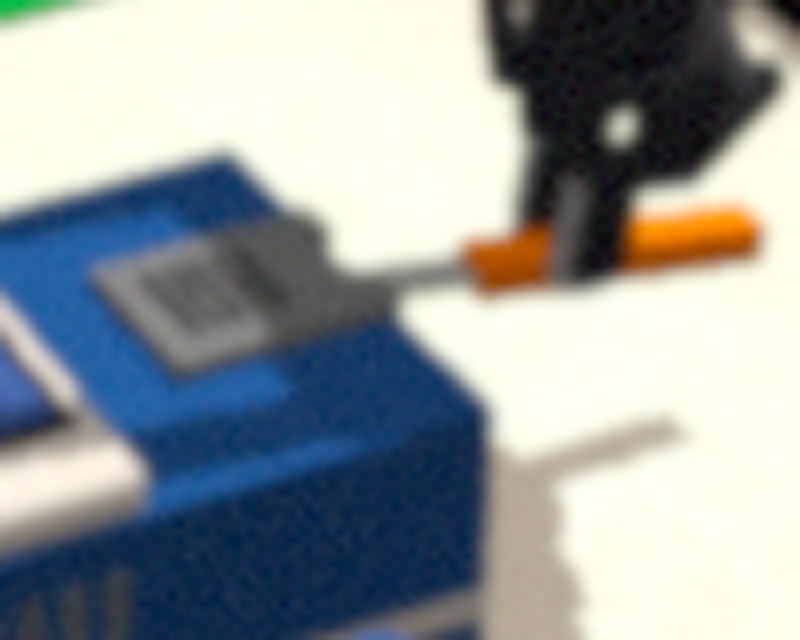

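The blade is in the notch at about (355,224) and tilted 9°. It isn't loaded yet, so I'll keep prying in steps.

Run:
```python
from h import *; from look import *
dy=.0007
for t in (11,13,15,17,18.5):
    p,R=pry(.0255,t,0,dy=dy); g=move_straight(p,R,v=.02,guard=40); st(f"{t} {g}")
    if g: break
look("side","p2",310,410,190,270,8)
```

```text
11 False t 10.73 p [602.3 -42.7  68.5] F [ 0.4  0.7 -1.5] M [-0.01 -0.11  0.07] gap 0.151
13 False t 11.0 p [601.8 -42.8  66.3] F [-1.3 -0.2 -0.2] M [ 0.02 -0.14  0.11] gap 0.151
15 False t 11.27 p [601.1 -42.8  64.1] F [ 0.2 -0.7 -1.3] M [-0.   -0.28 -0.  ] gap 0.151
17 False t 11.53 p [600.4 -42.8  62. ] F [-0.7 -0.  -0.7] M [-0.02 -0.2  -0.02] gap 0.145
18.5 False t 11.78 p [599.8 -42.8  60.4] F [-0.7 -0.3 -0.9] M [ 0.01 -0.18  0.05] gap 0.148
```

View pics/side_p2.png

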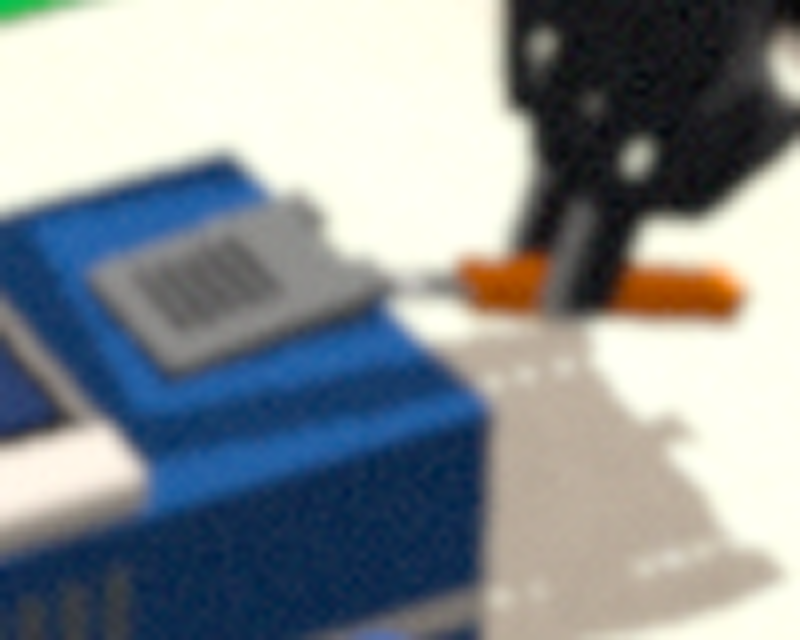

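```bash
python3 - <<'E'
from h import *; from look import *
dy=.0007
for t in (20,21.5):
    p,R=pry(.0255,t,0,dy=dy); g=move_straight(p,R,v=.02,guard=40); st(f"{t} {g}")
for t in (14,8,4):
    p,R=pry(.0255,t,.0003,dy=dy); g=move_straight(p,R,v=.05,guard=30); st(f"{t} {g}")
look("side","p3",310,410,190,270,8)
E
cat > t.py <<'E'
from ov import *
L=np.array([0.5365,-0.0452,.084])
for rise in(0,8):
    F=frame(RY,0)
    a=np.arctan2(rise,64)
    pts=[]
    G=frame(RY,-np.degrees(a))
    piv=L+F[:,0]*.070; piv[2]=.090
    for x,y in((-70,-27),(-70,27),(0,-27),(0,27),(-70,-12),(-70,12),(-64,-12),(-64,12)): pts.append(piv+G@np.array([x,y,6])/1e3)
    overlay("p3",pts,310,410,190,270,8)
    import os; os.rename("pics/ov_p3.png",f"pics/ov_p3_{rise}.png")
E
python3 t.py
```

```text
20 False t 12.08 p [599.2 -42.9  58.8] F [ 0.2 -1.  -0.2] M [ 0.06 -0.22 -0.01] gap 0.152
21.5 False t 12.33 p [598.5 -42.9  57.2] F [ 0.1 -0.6 -0.1] M [ 0.09 -0.23  0.08] gap 0.147
14 False t 12.66 p [601.1 -42.9  66.6] F [ 0.7  0.5 -0.9] M [-0.04 -0.16  0.02] gap 0.15
8 False t 12.94 p [602.7 -42.8  72.4] F [-0.7 -0.4 -1.2] M [ 0.03 -0.05  0.  ] gap 0.149
4 False t 13.19 p [603.5 -42.7  76.5] F [ 0.1 -0.  -1.2] M [ 0.   -0.03  0.01] gap 0.144
```

View pics/ov_p3_8.png

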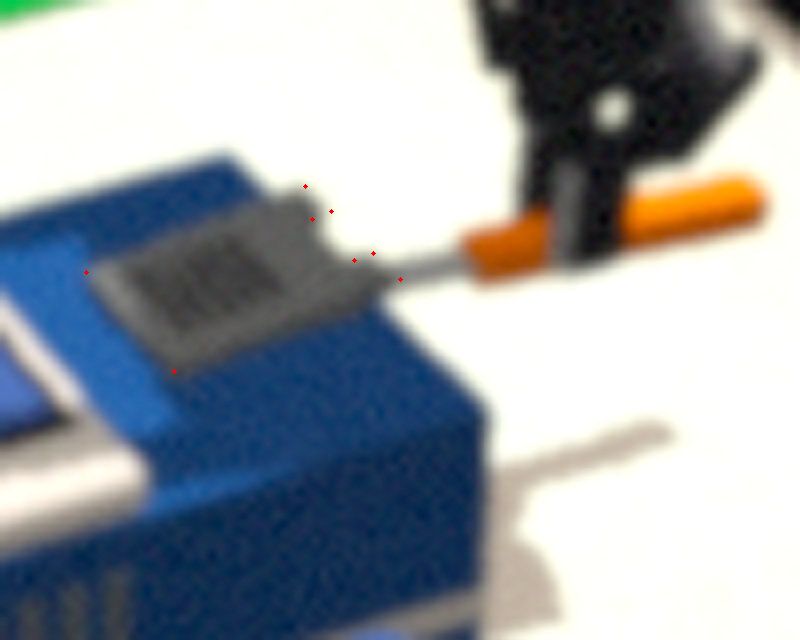

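The notch end of the cover stays about 8 mm up with the lever lowered: its corners at crop (303,190) and (395,280) match the 8 mm overlay. It's loose, so I'll withdraw the lever and take it back to the mat.

Run:
```python
from h import *; from look import *
dy=.0007
p,R=pry(.0255,2,.001,dy=dy); move_straight(p,R,v=.05,guard=30)
p,R=pry(-.03,0,.002,dy=dy); print(move_straight(p,R,v=.08,guard=20)); st()
q=p.copy(); q[2]=.16; q[0]+=.02; move_straight(q,v=.15)
R=tool(LY); move_ptp((*LV,.12),R); st()
move_straight((*LV,.03),v=.12)
look("side","l1",230,340,130,215,6)
print(move_straight((*LV,.0056),v=.03,guard=5)); st("placed")
```

```text
False
 t 14.34 p [659.  -39.8  82.7] F [ 0.8  0.  -0.5] M [-0.02 -0.   -0.02] gap 0.152
 t 16.52 p [512.6 326.1 120. ] F [ 0.8 -0.5 -1.3] M [ 0.02 -0.01 -0.02] gap 0.15
True
placed t 18.26 p [511.5 326.6   5.6] F [-1.3 -0.9  7.1] M [-0.12  0.12 -0.01] gap 0.149
```

View pics/side_l1.png

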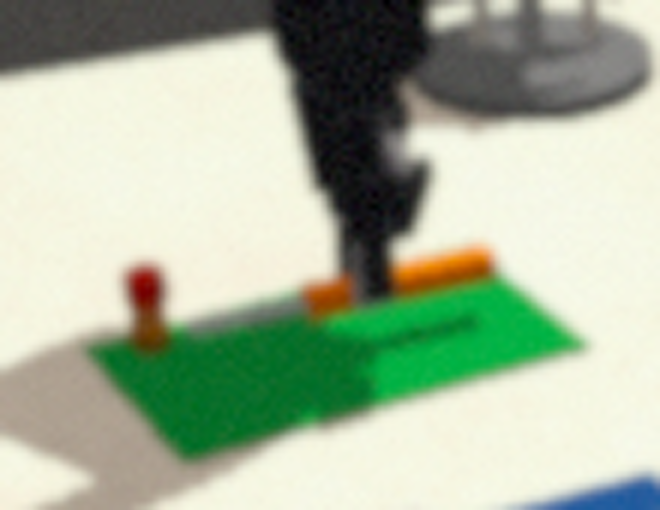

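```bash
cat >> h.py <<'E'
CT=-7.1
CC=np.array([0.5013,-0.0461,0.0974])
E
python3 - <<'E'
from h import *; from look import *
grip(.5); st("rel")
move_straight((*LV,.12),v=.15); 
look("side","l2",230,340,130,215,6)
R=tool(RY,CT)
move_ptp(CC-.11*R[:,0]*1.0,R); grip(.87,40); st()
look("side","c1",260,400,160,270,5.5)
E
```

```text
rel t 18.66 p [511.  326.3   5.1] F [-0.5 -0.4  0.8] M [0.   0.02 0.03] gap 0.501
 t 21.48 p [487.8 -46.6 206.5] F [ 0.3  0.9 -0.8] M [0.04 0.02 0.  ] gap 0.867
```

View pics/side_l2.png

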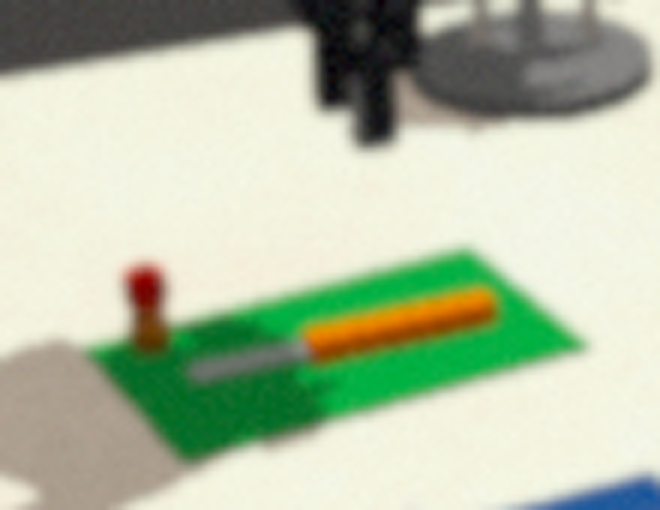

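View pics/side_c1.png

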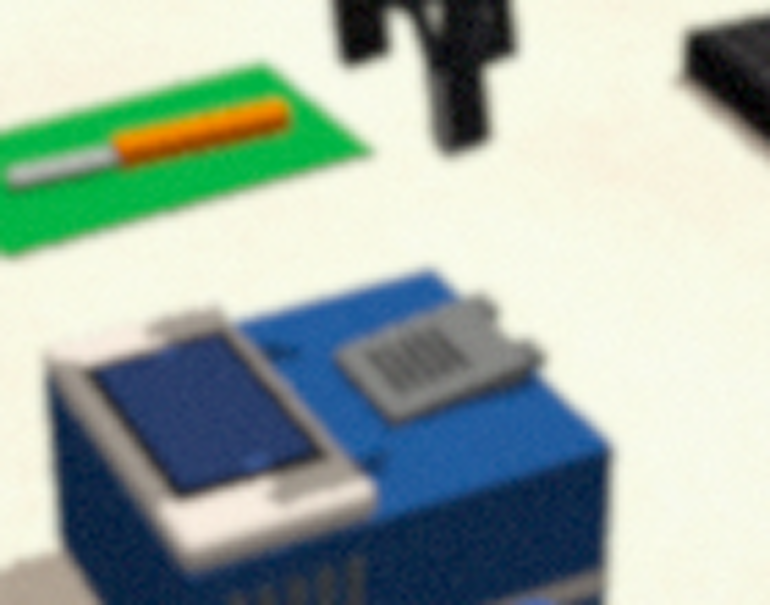

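The lever lies flat in its old place, around (285,185). The cover is tilted with its notch end up, around (340,224). Next I'll lower the open gripper over its long sides.

Run:
```python
from h import *; from look import *
R=tool(RY,CT)
print(move_straight(CC-.02*R[:,0],R,v=.12))
print(move_straight(CC+.0075*R[:,0],R,v=.04,guard=6)); st()
look("side","c2",260,400,160,270,5.5)
grip(.3,40); st("grip")
look("side","c3",260,400,160,270,5.5)
```

```text
False
False
 t 23.26 p [502.2 -46.   90. ] F [ 1.   0.4 -0.6] M [ 0.    0.11 -0.01] gap 0.869
grip t 23.62 p [502.4 -46.1  90.2] F [-0.3 -0.4  2.4] M [ 0.02  0.15 -0.01] gap 0.613
```

View pics/side_c2.png

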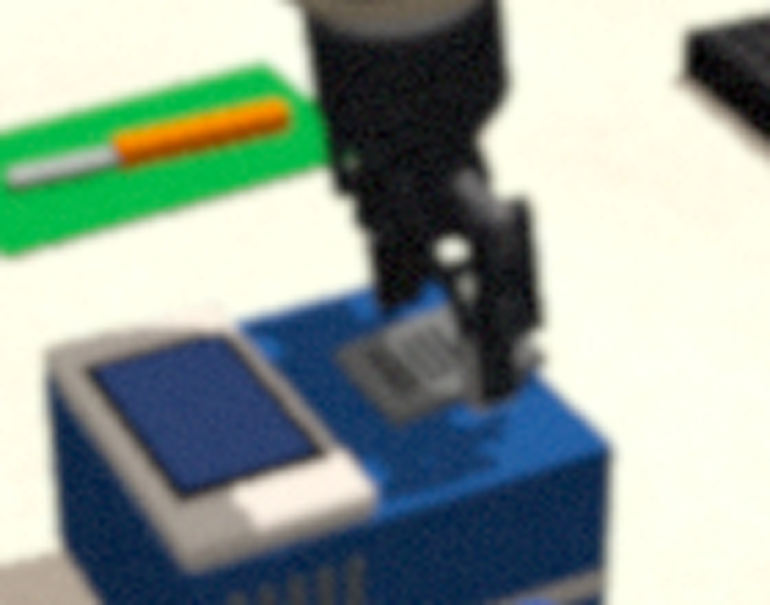

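View pics/side_c3.png

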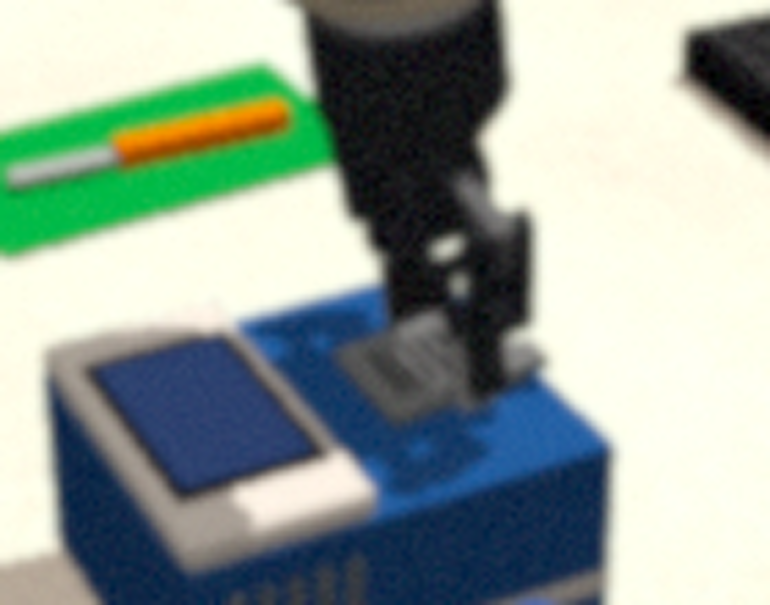

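Run:
```python
from h import *; from look import *
p=read_state()["tcp_pos"]
move_straight((p[0],p[1],.13),v=.06); st("up")
look("side","u1",260,400,130,270,4.2)
move_straight((p[0],p[1],.2),tool(RY,0),v=.1); st("level")
T=np.array([.5115,-.368])
move_ptp((*T,.13),tool(RY,0)); st()
move_straight((*T,.045),v=.1)
look("side","u2",340,510,250,400,4)
```

```text
up t 24.49 p [502.2 -46.1 129.9] F [ 0.4  0.2 -0.5] M [0.01 0.08 0.02] gap 0.615
level t 25.39 p [501.8 -46.  199.3] F [ 0.3  0.3 -1. ] M [ 0.01 -0.02 -0.02] gap 0.613
 t 26.64 p [ 511.8 -366.9  130.2] F [ 0.8  1.4 -0.9] M [0.04 0.05 0.05] gap 0.614
```

View pics/side_u1.png

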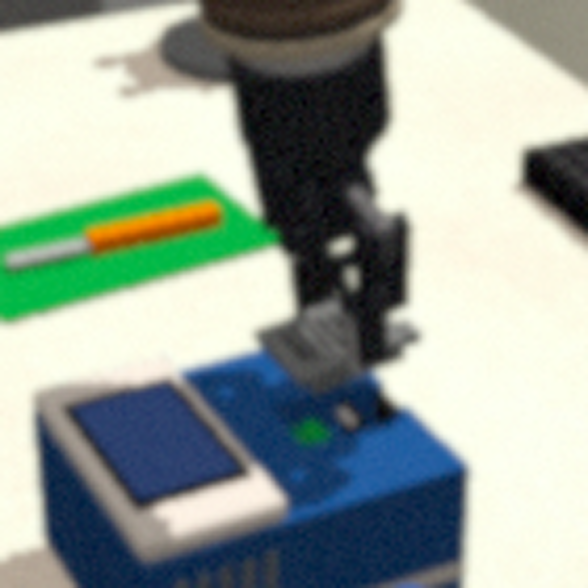

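View pics/side_u2.png

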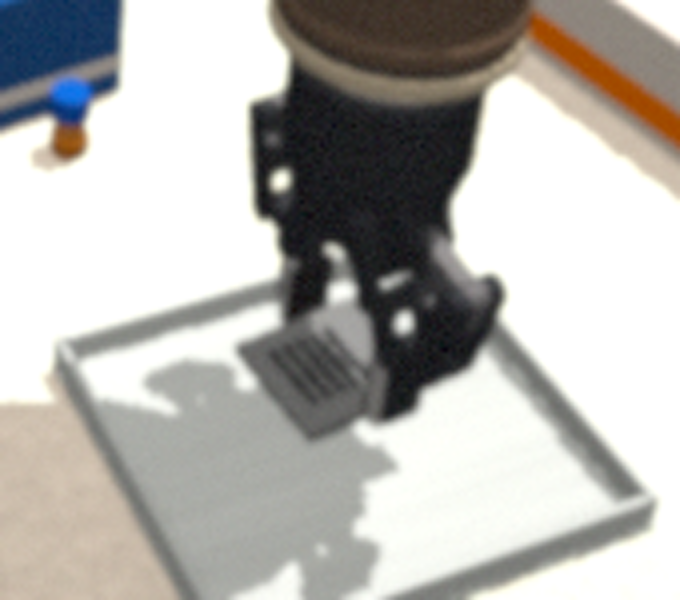

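The cover is held over the middle of the tray, at about (417,345), and the bay in the reader is open. Next is a slow guarded descent.

Run:
```python
from h import *; from look import *
p=read_state()["tcp_pos"]
print(move_straight((.5115,-.368,.020),v=.05)); st()
print(move_straight((.5115,-.368,.0085),v=.012,guard=2.5)); st("touch")
look("side","d1",340,510,250,400,4)
```

```text
False
 t 28.34 p [ 511.5 -367.9   19.8] F [ 0.3 -0.4 -0.1] M [-0.03 -0.   -0.03] gap 0.618
True
touch t 29.03 p [ 511.5 -368.    11.7] F [-0.7 -0.1  7.9] M [ 0.08  0.08 -0.  ] gap 0.611
```

View pics/side_d1.png

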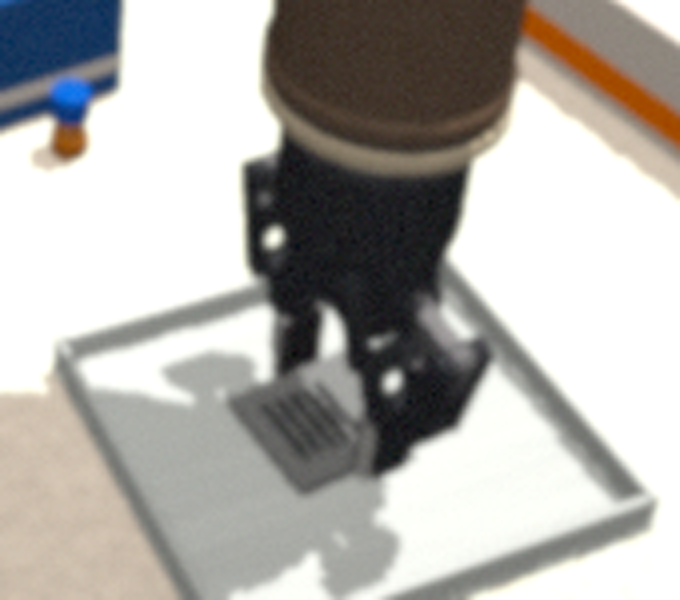

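Run:
```python
from h import *; from look import *
grip(.8); st("rel")
move_straight((.5115,-.368,.10),v=.08); move_straight((.5115,-.368,.2),v=.15)
move_ptp((.45,-.2,.35),tool(RY,0)); pause(.3)
q=read_state()["joint_positions"].copy()
st()
look("side","e1",0,640,0,400,1.25,1.2); look("side","e2",340,510,250,400,4); look("side","e3",230,400,150,300,4); look("top","e1",160,480,130,260,2.4)
```

```text
rel t 29.38 p [ 511.1 -367.6   11.1] F [-0.  -0.1 -0.3] M [ 0.03 -0.03  0.03] gap 0.8
 t 32.68 p [ 450.  -200.5  349.2] F [-0.3  0.5 -0.5] M [-0.    0.03 -0.04] gap 0.802
```

View pics/side_e2.png

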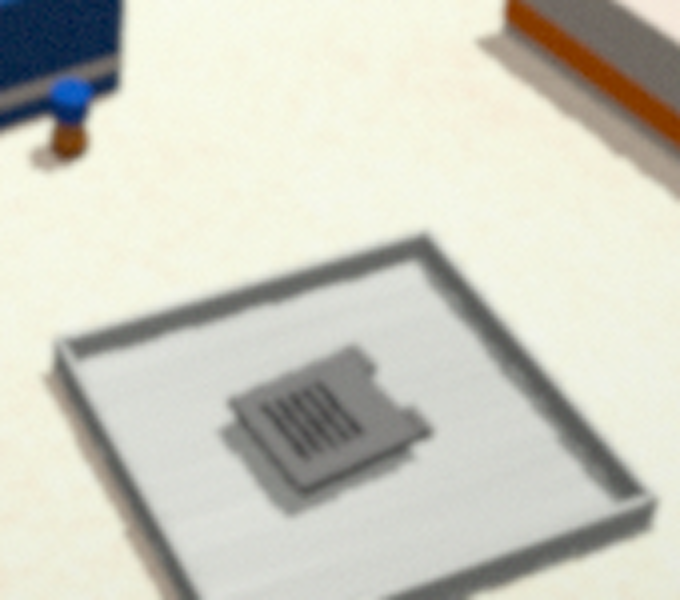

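View pics/side_e3.png

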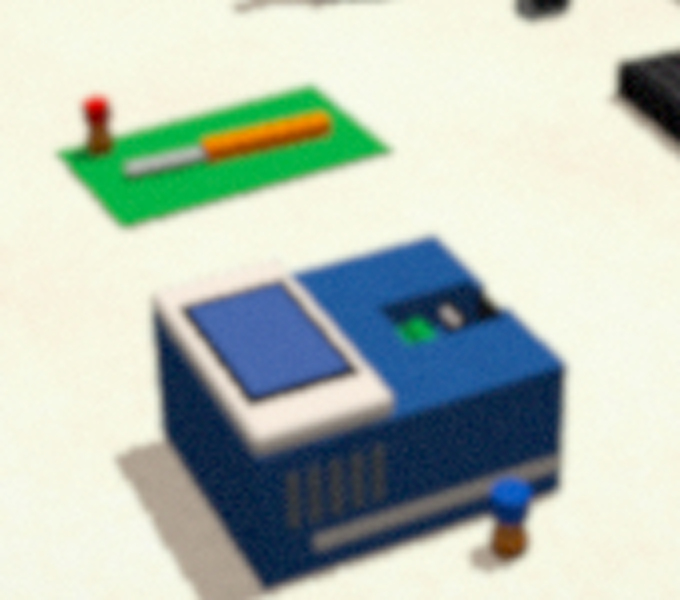

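View pics/top_e1.png

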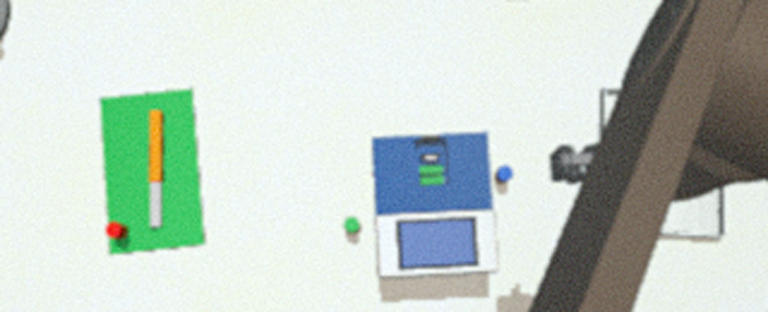

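The pictures show the cover flat in the tray at side (422,354), the lever flat on the mat and the bay open. All three vials stand where they were, at top-view pixels (208,226), (306,224) and (370,202). I'm handing the job in.

Run:
```python
from look import *
st(); close_job()
```

```text
t 32.88 p [ 450.  -200.2  349.8] F [-0.3  0.4 -0.1] M [ 0.    0.01 -0.03] gap 0.799
the job is handed in; nothing more can be done
```

The job is done and handed in at about 33 s. I pried the cover loose with the lever in the notch, laid the lever back flat on the mat, then lifted the cover off and laid it flat in the tray.

**Last checks:**
- **Final pictures:** the cover lies flat in the middle of the tray, the lever is flat on the mat and the bay is open. All three vials stand at their original pixels, and the arm was clear of everything.
- **Forces:** contact forces I read stayed below 10 N. Fingertip contact with the mat while gripping the lever read about 9 N, and setting the cover down read about 8 N.

**Checks that disagreed:**
- **Camera positions:** the two cameras differed by up to about 4 mm on the lever and 7 mm on the tray. I used the lever's contact with the hard stop in the notch to settle how far in it was; it stopped about 2.5 mm short of my estimate.
- **Catch release:** no clear force peak showed between the pry steps. I judged the cover loose only from the picture, where its notch end stayed about 8 mm up after the lever was lowered.

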